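# Dock the cell module and lock in its bayonet head

## Task

Push the loose cell module along its guide rails until it butts flush against the pump unit. Then take the bayonet head (the plug with the wing grip and two side lugs), push it down into the round port on top of the module with its lugs through the slots, and twist it a quarter turn clockwise, seen from above, to its stop. Finish still gripping the head: keep it turned and pressed down with its collar on the port's rim, because its springs push it back if you let go, and leave the other things on the bench where they are.

Things in the scene. Friction and masses are not known exactly. Their poses are not given: they have to be found in the camera images.
- dock: Fixed dock: aluminium plate 116 (x) by 275 (y) mm, 6 thick, with two guide rails along y, 93 mm apart, tops 16 mm over the bench, and at its +y end the white pump unit. Origin: bench level, below the centre of the butted module; y along the rails to the pump unit, z up. Plate and channel end, open, at y = -135 mm. Yaw within 0.3 rad of the world's.
- pump_face (a point): Middle of the pump unit's flat face towards the module, 45 mm from the dock's origin along +y, 51 mm over the bench. The pump unit is 93 x 90 mm in plan, its top 100 mm over the bench.
- module: Loose white cell module, 90 x 90 x 60 mm high, 0.7 to 0.95 kg, on the dock's plate (underside 6 mm over the bench) between the rails with 1.5 mm play a side. Starts 25 to 60 mm short of the pump unit. Origin: centre of its underside; axes as the dock's. Butted, it lies at dock x 0, y 0, z 6 mm. The bayonet port is on its z axis.
- module_end (a point): Middle of the module's plain -y end face, 45 mm from its axis, 30 mm above its underside: push here along the dock's +y (sliding friction 3 to 11 N).
- module_port (a point): Centre of the port in the module's top, 60 mm above its underside: a round hole 33 mm across with two opposite slots along the module's x axis, 14 mm wide, reaching 25.5 mm from the centre, in a 72 mm square steel plate 6 mm thick; hollow below, deep enough for the stem.
- head: Loose black bayonet head, 75 mm high, 0.08 to 0.17 kg, upright on the bench. Origin: centre of its foot; z up. Stem 30 mm across, 30 long, foot chamfered 3 mm; steel lugs along its +x and -x to 22 mm from the axis, 9 wide, 11 to 18 mm over the foot; collar 56 mm across, 30 to 35 mm over the foot. The same after half a turn. Any yaw.
- head_wing (a point): On the head's axis, 59 mm above its foot, in the flat wing grip, which is 44 mm long along the head's x (in line with the lugs), 16 mm thick along y and reaches from 35 to 75 mm above the foot.
- head_collar (a point): On the head's axis, at the underside of the collar, 30 mm above the foot. Enter with head x along module x (within 0.1 rad). Fully home, this point meets module_port; then turn 90 degrees clockwise from above (negative yaw) to the stop, head x along module y. Let go, it rises 6 mm and turns partly back.
- port_plunger (a joint): Spring plunger in the port, m pressed down from its rest: 0 with the port empty, about 0.014 with the head fully home. It meets the foot 14 mm before home; about 4 N at first, 10 N when home.
- port_twist (a joint): Spring-loaded turning stop in the port, rad clockwise: 0 at rest, pushed round by the lugs after about 0.14 rad of turning; its hard stop is at 1.43, which is a quarter turn of the head. Return torque 0.02 N m at 0 up to 0.09 N m at the stop.
- blank: Bystander: black plain blanking plug, no lugs and no wing, 47 mm high, collar 48 mm across, round knob 22 mm across on top; stands upright on the bench near the head; which of the two stands nearer to the dock varies. Origin: centre of its foot.
- cup_a: Bystander: white sample cup 54 mm across, 45 mm high. Origin: centre of its underside.
- cup_b: Bystander: white sample cup like the other. Origin: centre of its underside.
- jar: Bystander: amber jar 60 mm across, 75 mm high. Origin: centre of its underside.
- reagent: Bystander: clear bottle with a blue cap, 70 mm across, 150 mm high. Origin: centre of its underside.
- vial: Bystander: amber vial 40 mm across, 60 mm high, black cap. Origin: centre of its underside.
- wrench: Bystander: steel wrench lying flat on the bench along x. Origin: middle of its underside.

How it is judged:
By the outcome, as a careful person would: the job done as asked, in the order asked, and still so for the second after the job is handed in, while the arm keeps its last pose, push and grip.
It also fails if it takes over 62 s, if anything falls off the work surface, if the arm or the gripper's body presses on something with over 40 N, if the wrist force passes 120 N, or if a joint passes its speed limit or range.

## Robot

A 6-joint arm with a two-finger parallel gripper is mounted at the origin on the work surface. World frame = base frame: x ahead of the robot, y to its left, z up, the work surface at z = 0. Lengths are in m, angles in rad, forces in N, time in s.
With the tool pointing down it reaches from about 0.35 to 0.925 m from the base axis. Payload 6.4 kg.
Tool frame: the origin (TCP) lies on the centre line of the jaws, within the pads' length; the fingertips stand robot.tip_reach ahead of it and the grasp point (between the pads) lies 11 mm behind it (robot.tip_reach is the distance from the TCP to the fingertips, in m); z points along the fingers, y is the direction in which the jaws open and shut (so a half turn about z gives the same grasp; the last joint's range is limited). The gripper opens to 85 mm and grips with 20 to 120 N. Pads are 22 mm wide; open, the fingers measure 114 mm over their backs; the gripper's body (76 mm by 85 mm) begins 54 mm behind the grasp point. The pads swing forward as they close: fully open they stand 13 mm farther back than shut.
Start: joints at [1.046, 0.245, 1.558, -0, 1.339, -0.174], TCP at [0.223, 0.61, 0.239] pointing down, gripper open.
Joint ranges: [-3.13, 3.13], [-1.02, 2.26], [0.13, 2.54], [-0.95, 4.09], [0.21, 2.88], [-2.74, 2.74]. Speed limits (rad/s): [2.57, 2.57, 3.14, 3.14, 3.14, 3.14].

## Interface

Orientations are given as a unit quaternion [w, x, y, z].
In Python, from bench import observe, get_image, get_calibration, workorder, robot gives the robot as it stands. The module is installed in compiled form; this text tells all that it offers.
- The arm moves only by the tool arm_command, never from a script. Its arguments are lists of equal length, an entry for each row: "delta_pos": the shift along the tool's x, y, z in cm, a list of three; "dr": the turn, a rotation vector about the tool's x, y, z in rad, a list of three; "fingers": the opening, from 0 (shut) to 1 (fully open). A call has 1 to 5 rows; each row shifts and turns the commanded pose from where the row before left it, along the tool's axes as they then stand; what a row does not reach is not made up. A row lasts 1/10 s, in which the tool goes at most 50 mm and 8.59 degrees, less where a joint would pass 70% of its speed; a pose out of reach is approached as far as the arm can. A call with a gripper value outside its range is refused whole. The fingers move at their own pace and stop on an object; the grip force is fixed at half the most. Time passes only in rows, so rows that do not move let the fingers close. It gives the time, the measured TCP pose, the force and the opening at its end, in the units of the state.
- observe(): the state, without advancing time (a new reading comes with each control period).
- get_image(name): name is "scene" or "side" or "wrist"; returns (picture, depth): 384x512x3 uint8, red, green, blue; 384x512 float32, m along the optical axis (not along the pixel's ray), 0 where there is no reading.
- get_calibration(name): a dict with "mtx" (3x3 intrinsics, pixels), "R" (3x3) and "t" (3): a world point X has camera coordinates R X + t; the wrist camera has in their place "T_tool_cam" (4x4, takes a point from camera to tool coordinates, whose origin is the TCP and whose axes are the flange's). Camera axes: x right, y down, z forward; pixel columns grow to the right and rows downward; lengths in m; the calibration is good to about 2 mm. The wrist camera is an equidistant fisheye: a pixel r from the principal point sees the ray r / f radians off the axis. A picture is of the moment at which its call begins: read the wrist's pose just before it. get_calibration takes no time and is no camera call.
- workorder.sign_off(): hands the job in, once; it reports no verdict.
The state is a dict: "time": time; "joint_positions": joint angles; "joint_velocities": joint speeds; "joint_efforts": joint torques, N m; "ee_pos": TCP position; "tcp_rot": TCP orientation; "wrist_force": force on the tool from outside, world axes, zero at the start; "torque": the same for the moment, N m; "grip_width": finger opening in m.
Only numpy, scipy, OpenCV 4.12 (cv2) and the standard library are available. Lean on these libraries where they do the work, as an engineer would, in place of code of your own. Each camera call takes 0.05 s, during which the arm holds its last target. There are 200 camera calls.

## Working session

There is one attempt and no reset: what is moved stays moved. The work goes in short steps, Python scripts to look and compute and a tool call to move; the robot and the scene stay as the last step left them, time stands still between calls to the robot, and variables do not carry over. Pictures are saved under pics/ and viewed, about 8 in all and at most 12, crops included, and the job is handed in when it is done.

Besides the shell and the picture viewer there is one more tool, called after "Request:" by a JSON object that holds its "api" and its "payload". arm_command: Moves the arm, as the interface text tells. Its arguments: {"type":"object","properties":{"delta_pos":{"type":"array"},"dr":{"type":"array"},"fingers":{"type":"array"}},"required":["delta_pos","dr","fingers"]}

```bash
mkdir -p pics; ls; python3 - <<'E'
from bench import observe,get_image,get_calibration,robot
import numpy as np,cv2
print(observe()); print([a for a in dir(robot) if a[0]!='_'], robot.tip_reach)
for n in ("scene","side","wrist"):
    im,d=get_image(n); np.savez(f"pics/{n}0.npz",im=im,d=d); print(n,get_calibration(n))
    cv2.imwrite(f"pics/{n}0.png",im[:,:,::-1])
a=[cv2.imread(f"pics/{n}0.png") for n in("scene","side")]
cv2.imwrite("pics/both0.png",cv2.resize(np.vstack(a),None,fx=.78,fy=.78))
E
```

```text
pics
{'time': 0.0, 'joint_positions': array([ 1.04591459e+00,  2.45803812e-01,  1.55901065e+00, -2.41337963e-05,
        1.33871175e+00, -1.74125678e-01]), 'joint_velocities': array([ 1.26753815e-03,  9.69317377e-04, -3.32940875e-04,  6.42068990e-05,
        3.90074014e-04,  1.53531198e-04]), 'joint_efforts': array([ 2.97003953e-04, -4.29510248e+01, -3.26125145e+01, -7.85106840e-05,
        5.33034035e-03, -8.73506366e-06]), 'ee_pos': array([0.22308395, 0.60993977, 0.23818869]), 'tcp_rot': array([-3.20023957e-04,  1.74477556e-01,  9.84660676e-01, -9.12348381e-04]), 'wrist_force': array([-0.14163647,  0.27118158, -0.36235188]), 'torque': array([ 0.04372983,  0.0062842 , -0.01778992]), 'grip_width': 0.08593039968634725}
['MotionError', 'tip_reach'] 0.008
scene {'mtx': array([[386.90373717,   0.        , 249.20551388],
       [  0.        , 386.90373717, 189.25113834],
       [  0.        ,   0.        ,   1.        ]]), 'R': array([[ 0.11795362,  0.9928279 , -0.01948596],
       [ 0.54908452, -0.08155944, -0.83177776],
       [-0.82740143,  0.08741176, -0.55476666]]), 't': array([-0.12
[... 268 characters left out ...]

       [-3.53496714e-01, -4.90578694e-01, -7.96475121e-01],
       [ 4.65870002e-01,  6.46016867e-01, -6.04671273e-01]]), 't': array([-0.40251437,  0.27199914,  0.78590652])}
wrist {'mtx': array([[297.31863964,   0.        , 254.42573768],
       [  0.        , 297.31863964, 191.17880865],
       [  0.        ,   0.        ,   1.        ]]), 'T_tool_cam': array([[-3.85576611e-04, -9.64319518e-01, -2.64740851e-01,
         6.71573495e-02],
       [ 9.99999669e-01, -1.82302509e-04, -7.92392317e-04,
         4.98933339e-04],
       [ 7.15856456e-04, -2.64741069e-01,  9.64319270e-01,
        -1.35230846e-01],
       [ 0.00000000e+00,  0.00000000e+00,  0.00000000e+00,
         1.00000000e+00]])}
```

View pics/both0.png

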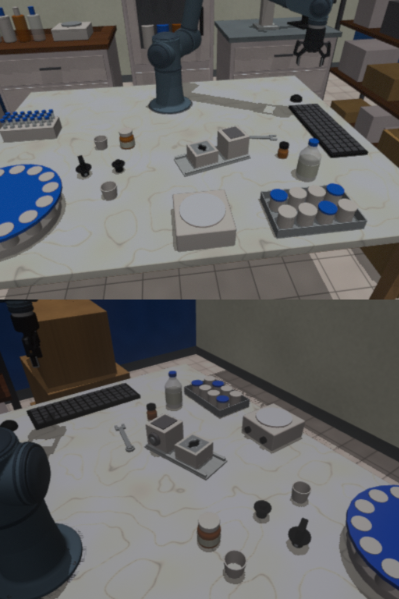

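View pics/wrist0.png

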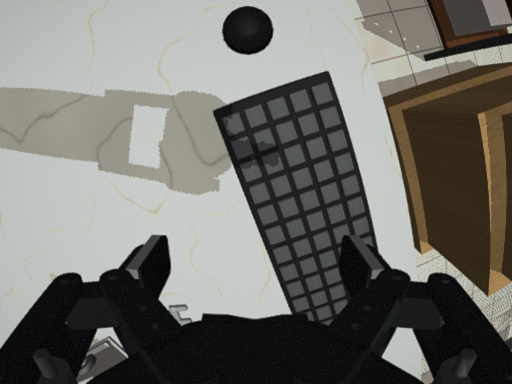

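The scene view shows the dock at about (260,190), with the pump to its right. The winged head is at about (106,212) and the blank at (151,212). In the side view the head is at about (385,300). The wrist view shows only the keyboard.

```bash
cat > h.py <<'E'
import numpy as np,cv2
from bench import observe,get_image,get_calibration
from scipy.spatial.transform import Rotation as Rn
def cloud(n,d):
    c=get_calibration(n);K=c['mtx'];v,u=np.mgrid[:384,:512]
    X=np.stack([(u-K[0,2])/K[0,0]*d,(v-K[1,2])/K[1,1]*d,d],-1)
    P=(X-c['t'])@c['R']; P[d==0]=np.nan; return P
def tool():
    o=observe();q=o['tcp_rot'];return o,o['ee_pos'],Rn.from_quat(np.r_[q[1:],q[0]]).as_matrix()
def wcloud(d,p,R):
    c=get_calibration('wrist');K=c['mtx'];T=c['T_tool_cam'];v,u=np.mgrid[:384,:512]
    x=u-K[0,2];y=v-K[1,2];r=np.hypot(x,y)+1e-9;th=r/K[0,0]
    X=np.stack([x/r*np.tan(th)*d,y/r*np.tan(th)*d,d],-1)
    P=(X@T[:3,:3].T+T[:3,3])@R.T+p; P[(d==0)|(th>1.4)]=np.nan; return P
E
python3 - <<'E'
from h import *
np.set_printoptions(precision=4,suppress=True)
tiles=[]
for n,rois in (("scene",{'dock':(215,330,150,235),'head':(90,125,190,235),'blank':(138,165,195,225)}),("side",{'dock':(180,295,140,230),'head':(360,405,270,325),'blank':(320,355,250,285)})):
    z=np.load(f"pics/{n}0.npz");P=cloud(n,z['d']);im=z['im']
    for k,(a,b,c,e) in rois.items():
        Q=P[c:e,a:b].reshape(-1,3);g=im[c:e,a:b].reshape(-1,3).max(1)
        if k=='dock':
            for nm,lo,hi in(('modtop',.058,.074),('pumptop',.092,.108)):
                s=Q[(Q[:,2]>lo)&(Q[:,2]<hi)]
                r=cv2.minAreaRect((s[:,:2]*1000).astype(np.float32));print(n,nm,len(s),r,np.median(s[:,2]))
        else:
            s=Q[(g<60)&(Q[:,2]>.004)&(Q[:,2]<.1)]
            print(n,k,len(s),'zmax',np.nanpercentile(s[:,2],98),'mean',s[:,:2].mean(0))
            if k=='head':
                for lo,hi in((.025,.04),(.045,.08)):
                    t=s[(s[:,2]>lo)&(s[:,2]<hi)];m=t.mean(0);w,V=np.linalg.eigh(np.cov(t[:,:2].T));print('  ',lo,len(t),m,w**.5,V[:,1],'box',cv2.minAreaRect((t[:,:2]*1000).astype(np.float32)))
        tiles.append(cv2.resize(im[c:e,a:b,::-1],(260,260),interpolation=cv2.INTER_CUBIC))
cv2.imwrite("pics/t1.png",np.vstack([np.hstack(tiles[:3]),np.hstack(tiles[3:])]))
E
```

```text
scene modtop 763 ((514.6605834960938, 155.89651489257812), (96.60523986816406, 221.95167541503906), 15.197789192199707) 0.06491585659806054
scene pumptop 505 ((495.986572265625, 217.7674560546875), (94.69084930419922, 90.56423950195312), 16.994293212890625) 0.09701459740408339
scene head 281 zmax 0.07522561616783782 mean [ 0.562  -0.3363]
   0.025 136 [ 0.56   -0.3377  0.0339] [0.0139 0.0146] [-0.1305  0.9914] box ((554.2125854492188, -338.6889343261719), (49.007076263427734, 52.33176040649414), 83.4104995727539)
   0.045 98 [ 0.5632 -0.3352  0.0651] [0.0043 0.0126] [-0.8965 -0.443 ] box ((554.336669921875, -338.167724609375), (44.128604888916016, 15.390379905700684), 24.524978637695312)
scene blank 176 zmax 0.04655615816643013 mean [ 0.5521 -0.2159]
side modtop 1083 ((506.3130798339844, 151.58665466308594), (103.9937515258789, 226.04254150390625), 22.792659759521484) 0.06647615201904357
side pumptop 694 ((493.3038024902344, 215.75823974609375), (95.08878326416016, 91.08001708984375), 14.89624309539795) 0.09863103096553195
side head 660 zmax 0.0765307075825886 mean [ 0.5418 -0.3435]
   0.025 353 [ 0.5436 -0.3426  0.0354] [0.0134 0.0158] [-0.4724  0.8814] box ((546.5499267578125, -340.2082214355469), (49.71419906616211, 51.10751724243164), 37.9375114440918)
   0.045 249 [ 0.5407 -0.3439  0.0686] [0.0047 0.0129] [-0.9249 -0.3802] box ((547.1661376953125, -340.5882873535156), (42.68379592895508, 16.07695770263672), 23.046215057373047)
side blank 356 zmax 0.04857811381548399 mean [ 0.5357 -0.2215]
```

View pics/t1.png

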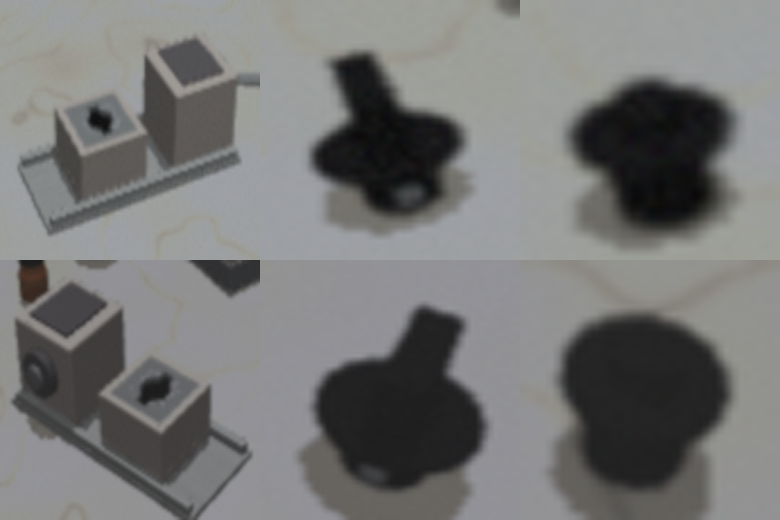

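The tiles confirm it: the head has its wing at a yaw of about 0.41 rad and stands near (0.55,-0.34). The dock yaw is about 0.28. The port is on the module, which sits nearer the camera than the pump.

```bash
cat >> h.py <<'E'
def plan(pos,jaw,n,p=None,R=None):
    """n equal rows from the present pose to pos, tool down, jaw direction yaw"""
    if p is None: o,p,R=tool()
    y=np.array([np.cos(jaw),np.sin(jaw),0]);z=np.array([0,0,-1.]);G=np.stack([np.cross(y,z),y,z],1)
    if R[:,1]@y<-.2: print('far yaw')
    w=Rn.from_matrix(R.T@G).as_rotvec();Rk=R
    for k in range(n):
        d=Rk.T@(np.array(pos)-p)/n*100; print(np.round(d,2).tolist(),np.round(w/n,3).tolist()); Rk=Rk@Rn.from_rotvec(w/n).as_matrix()
E
python3 - <<'E'
from h import *
plan((.533,.082,.25),1.85,13)
E
```

```text
[-3.63, -3.0, -0.09] [-0.0, -0.0, -0.048]
[-3.48, -3.17, -0.09] [-0.0, -0.0, -0.048]
[-3.33, -3.33, -0.09] [-0.0, -0.0, -0.048]
[-3.16, -3.49, -0.09] [-0.0, -0.0, -0.048]
[-2.99, -3.64, -0.09] [-0.0, -0.0, -0.048]
[-2.81, -3.78, -0.09] [-0.0, -0.0, -0.048]
[-2.62, -3.91, -0.09] [-0.0, -0.0, -0.048]
[-2.43, -4.03, -0.09] [-0.0, -0.0, -0.048]
[-2.23, -4.15, -0.09] [-0.0, -0.0, -0.048]
[-2.03, -4.25, -0.09] [-0.0, -0.0, -0.048]
[-1.82, -4.34, -0.09] [-0.0, -0.0, -0.048]
[-1.61, -4.43, -0.09] [-0.0, -0.0, -0.048]
[-1.39, -4.5, -0.09] [-0.0, -0.0, -0.048]
```

Request:
{"api": "arm_command", "payload": {"delta_pos": [[-3.6, -3.0, -0.1], [-3.5, -3.2, -0.1], [-3.3, -3.3, -0.1], [-3.2, -3.5, -0.1], [-3.0, -3.6, -0.1]], "dr": [[0, 0, -0.048], [0, 0, -0.048], [0, 0, -0.048], [0, 0, -0.048], [0, 0, -0.048]], "fingers": [1, 1, 1, 1, 1]}}

```text
time: 0.65
ee_pos: [0.3428, 0.4058, 0.2441]
tcp_rot: [-0.0, 0.054, 0.999, -0.0]
wrist_force: [1.0, 0.2, 0.6]
grip_width: 0.0857
```

Request:
{"api": "arm_command", "payload": {"delta_pos": [[-2.8, -3.8, -0.1], [-2.6, -3.9, -0.1], [-2.4, -4.0, -0.1], [-2.2, -4.2, -0.1], [-2.0, -4.3, -0.1]], "dr": [[0, 0, -0.048], [0, 0, -0.048], [0, 0, -0.048], [0, 0, -0.048], [0, 0, -0.048]], "fingers": [1, 1, 1, 1, 1]}}

```text
time: 1.15
ee_pos: [0.4602, 0.2015, 0.2493]
tcp_rot: [0.0, -0.066, 0.998, 0.0]
wrist_force: [0.5, -0.3, -0.7]
grip_width: 0.0856
```

Request:
{"api": "arm_command", "payload": {"delta_pos": [[-1.8, -4.3, -0.1], [-1.6, -4.4, -0.1], [-1.4, -4.5, -0.1], [0, 0, 0], [0, 0, 0]], "dr": [[0, 0, -0.048], [0, 0, -0.048], [0, 0, -0.048], [0, 0, 0], [0, 0, 0]], "fingers": [0, 0, 0, 0, 0]}}

```text
time: 1.65
ee_pos: [0.5304, 0.0809, 0.2519]
tcp_rot: [-0.0, -0.135, 0.991, 0.0]
wrist_force: [-0.3, 0.5, -0.9]
grip_width: 0.0123
```

```bash
python3 - <<'E'
from h import *
o,p,R=tool();print(o['time'],p,R[:,1],o['joint_positions'],o['wrist_force'])
im,d=get_image('wrist');np.savez('pics/w1.npz',im=im,d=d,p=p,R=R);cv2.imwrite('pics/w1.png',im[:,:,::-1])
E
```

```text
1.65 [0.53039535 0.08089969 0.25186085] [-2.67579749e-01  9.63535528e-01  6.02648165e-04] [-6.02082883e-02 -3.23618115e-02  1.83480910e+00  2.83739051e-04
  1.34019566e+00 -1.90195024e+00] [-0.3191207   0.460519   -0.92621495]
```

View pics/w1.png

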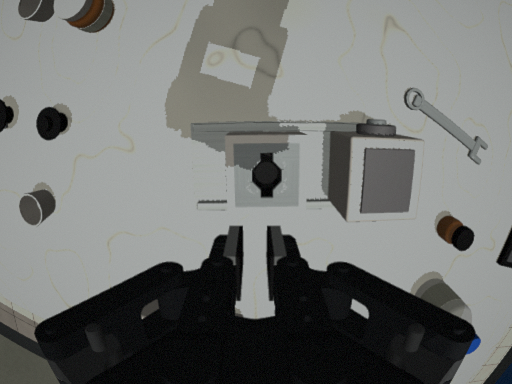

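The wrist view shows the module top with its port at about (266,174), the pump to the right, and the blank at (52,123) with the head just at the left edge. The rails are clear. Next I measure the dock.

```bash
python3 - <<'E'
from h import *
z=np.load('pics/w1.npz');P=wcloud(z['d'],z['p'],z['R']);v,u=np.mgrid[:384,:512]
reg=(v<225)
for nm,lo,hi in(('mod',.060,.072),('pump',.093,.107)):
    m=reg&(P[...,2]>lo)&(P[...,2]<hi)&(u>215)&(u<430);m=cv2.morphologyEx(m.astype(np.uint8),cv2.MORPH_OPEN,np.ones((3,3)))
    n,L,S,C=cv2.connectedComponentsWithStats(m);k=1+S[1:,4].argmax();s=P[L==k]
    r=cv2.minAreaRect((s[:,:2]*1000).astype(np.float32));print(nm,S[k],r,np.median(s[:,2]))
dark=reg&(z['im'].max(2)<45)&(abs(u-266)<30)&(abs(v-174)<35)
c=get_calibration('wrist');K=c['mtx'];T=c['T_tool_cam']
def ray(uv,h):
    x=(np.array(uv)-K[:2,2])/K[0,0];th=np.hypot(*x);r=np.r_[x/th*np.sin(th),np.cos(th)]
    r=z['R']@T[:3,:3]@r;o=z['R']@T[:3,3]+z['p'];return o+r*(h-o[2])/r[2]
cn=max(cv2.findContours(dark.astype(np.uint8),0,1)[0],key=cv2.contourArea);q=np.array([ray(a[0],.066)[:2] for a in cn])*1000
print('port',cv2.minAreaRect(q.astype(np.float32)),len(cn))
E
```

```text
mod [ 225  134   83   81 5559] ((529.363037109375, 94.65846252441406), (91.46984100341797, 90.19364929199219), 16.113040924072266) 0.06669959584331839
pump [ 346  136   78   86 5987] ((492.98406982421875, 218.3834686279297), (93.34098815917969, 90.1979751586914), 16.161357879638672) 0.09925100787241689
port ((529.0602416992188, 94.23429870605469), (48.88602066040039, 30.962343215942383), 16.624608993530273) 107
```

```bash
python3 - <<'E'
from h import *
plan((.5530,.0130,.13),.2817,11)
E
```

```text
[-0.03, -0.66, 1.11] [-0.0, -0.0, 0.142]
[-0.13, -0.65, 1.11] [-0.0, -0.0, 0.142]
[-0.22, -0.62, 1.11] [-0.0, -0.0, 0.142]
[-0.3, -0.59, 1.11] [-0.0, -0.0, 0.142]
[-0.38, -0.54, 1.11] [-0.0, -0.0, 0.142]
[-0.46, -0.48, 1.11] [-0.0, -0.0, 0.142]
[-0.52, -0.41, 1.11] [-0.0, -0.0, 0.142]
[-0.57, -0.33, 1.11] [-0.0, -0.0, 0.142]
[-0.61, -0.25, 1.11] [-0.0, -0.0, 0.142]
[-0.64, -0.16, 1.11] [-0.0, -0.0, 0.142]
[-0.66, -0.07, 1.11] [-0.0, -0.0, 0.142]
```

Request:
{"api": "arm_command", "payload": {"delta_pos": [[0, -0.7, 1.1], [-0.1, -0.7, 1.1], [-0.2, -0.6, 1.1], [-0.3, -0.6, 1.1], [-0.4, -0.5, 1.1]], "dr": [[0, 0, 0.142], [0, 0, 0.142], [0, 0, 0.142], [0, 0, 0.142], [0, 0, 0.142]], "fingers": [0, 0, 0, 0, 0]}}

```text
time: 2.2
ee_pos: [0.5398, 0.0513, 0.1967]
tcp_rot: [-0.0, 0.218, 0.976, 0.0]
wrist_force: [0.9, 0.3, 0.2]
grip_width: 0.0002
```

Request:
{"api": "arm_command", "payload": {"delta_pos": [[-0.5, -0.5, 1.1], [-0.5, -0.4, 1.1], [-0.6, -0.3, 1.1], [-0.6, -0.3, 1.1], [-0.6, -0.2, 1.1]], "dr": [[0, 0, 0.142], [0, 0, 0.142], [0, 0, 0.142], [0, 0, 0.142], [0, 0, 0.142]], "fingers": [0, 0, 0, 0, 0]}}

```text
time: 2.7
ee_pos: [0.5501, 0.0198, 0.1418]
tcp_rot: [-0.0, 0.544, 0.839, 0.0]
wrist_force: [0.2, -0.4, 1.1]
grip_width: -0.0002
```

Request:
{"api": "arm_command", "payload": {"delta_pos": [[-0.7, -0.1, 1.1], [0, 0, 0], [0, 0, 0]], "dr": [[0, 0, 0.142], [0, 0, 0], [0, 0, 0]], "fingers": [0, 0, 0]}}

```text
time: 3.0
ee_pos: [0.5522, 0.0127, 0.1314]
tcp_rot: [-0.0, 0.599, 0.801, -0.0]
wrist_force: [-0.5, -1.0, -0.4]
grip_width: -0.0001
```

```bash
python3 - <<'E'
from h import *
o,p,R=tool();print(o['time'],p,np.arctan2(R[1,1],R[0,1]),o['grip_width'],o['wrist_force'])
plan((.5530,.0130,.030),.2817,4)
E
```

```text
3.0 [0.55217699 0.01265021 0.13137582] 0.2863138957535887 -9.448536924315199e-05 [-0.49573284 -0.98323195 -0.42584157]
[0.0, 0.02, 2.53] [-0.0, -0.0, 0.001]
[0.0, 0.02, 2.53] [-0.0, -0.0, 0.001]
[0.0, 0.02, 2.53] [-0.0, -0.0, 0.001]
[0.0, 0.02, 2.53] [-0.0, -0.0, 0.001]
```

Request:
{"api": "arm_command", "payload": {"delta_pos": [[0, 0, 2.5], [0, 0, 2.5], [0, 0, 2.5], [0, 0, 2.6], [1.0, 0.1, 0]], "dr": [[0, 0, 0.004], [0, 0, 0], [0, 0, 0], [0, 0, 0], [0, 0, 0]], "fingers": [0, 0, 0, 0, 0]}}

```text
time: 3.5
ee_pos: [0.5484, 0.0221, 0.0278]
tcp_rot: [-0.003, 0.602, 0.799, -0.001]
wrist_force: [0.2, -0.1, 0.0]
grip_width: -0.0
```

Request:
{"api": "arm_command", "payload": {"delta_pos": [[1.0, 0, 0], [0.5, 0, 0], [0.5, 0, 0], [0.5, 0, 0], [0.4, 0, 0]], "dr": [[0, 0, 0], [0, 0, 0], [0, 0, 0], [0, 0, 0], [0, 0, 0]], "fingers": [0, 0, 0, 0, 0]}}

```text
time: 4.0
ee_pos: [0.5448, 0.0486, 0.0324]
tcp_rot: [0.003, 0.602, 0.799, 0.001]
wrist_force: [2.9, -6.5, 2.2]
grip_width: 0.0005
```

Request:
{"api": "arm_command", "payload": {"delta_pos": [[0.5, 0, 0], [0.5, 0, 0], [0.5, 0, 0], [0.4, 0, 0], [0.4, 0, 0]], "dr": [[0, 0, 0], [0, 0, 0], [0, 0, 0], [0, 0, 0], [0, 0, 0]], "fingers": [0, 0, 0, 0, 0]}}

```text
time: 4.5
ee_pos: [0.5386, 0.0705, 0.0323]
tcp_rot: [0.003, 0.602, 0.798, 0.001]
wrist_force: [1.3, -5.8, 2.5]
grip_width: -0.0001
```

Request:
{"api": "arm_command", "payload": {"delta_pos": [[0.3, 0, 0], [0.2, 0, 0], [0.2, 0, 0], [0, 0, 0]], "dr": [[0, 0, 0], [0, 0, 0], [0, 0, 0], [0, 0, 0]], "fingers": [0, 0, 0, 0]}}

```text
time: 4.9
ee_pos: [0.5366, 0.0775, 0.0324]
tcp_rot: [0.002, 0.602, 0.798, 0.001]
wrist_force: [1.1, -5.1, 2.6]
grip_width: 0.0003
```

Request:
{"api": "arm_command", "payload": {"delta_pos": [[0.2, 0, 0], [0.1, 0, 0], [0, 0, 0]], "dr": [[0, 0, 0], [0, 0, 0], [0, 0, 0]], "fingers": [0, 0, 0]}}

```text
time: 5.2
ee_pos: [0.5362, 0.0782, 0.0324]
tcp_rot: [0.004, 0.602, 0.799, -0.001]
wrist_force: [1.2, -15.5, 3.1]
grip_width: -0.0004
```

Request:
{"api": "arm_command", "payload": {"delta_pos": [[0.15, 0, 0], [0, 0, 0]], "dr": [[0, 0, 0], [0, 0, 0]], "fingers": [0, 0]}}

```text
time: 5.4
ee_pos: [0.5362, 0.0782, 0.0324]
tcp_rot: [0.005, 0.602, 0.799, -0.001]
wrist_force: [3.3, -22.8, 1.4]
grip_width: -0.0003
```

Request:
{"api": "arm_command", "payload": {"delta_pos": [[-1.5, 0, 0], [-2.0, 0, -1.0], [-1.0, 0, -4.5], [0, 0, -4.5], [0, 0, -3.0]], "dr": [[0, 0, 0], [0, 0, 0], [0, 0, 0], [0, 0, 0], [0, 0, 0]], "fingers": [0, 0, 0, 0, 0]}}

```text
time: 5.9
ee_pos: [0.5469, 0.0389, 0.1641]
tcp_rot: [0.002, 0.603, 0.798, 0.001]
wrist_force: [0.7, -0.9, 0.6]
grip_width: 0.0002
```

```bash
python3 - <<'E'
from h import *
# view pose for the port: tool at insertion yaw would need a turn; look from here first
o,p,R=tool();print(o['time'],p,o['joint_positions'])
im,d=get_image('wrist');np.savez('pics/w2.npz',im=im,d=d,p=p,R=R);cv2.imwrite('pics/w2.png',im[:,:,::-1])
# hover for head: TCP above head offset as in the port view
print('head plan, jaw -1.16');
E
```

```text
5.9 [0.54688645 0.03887672 0.16406136] [-1.36247035e-01  8.78466015e-02  1.88083615e+00  8.72892989e-04
  1.16888353e+00 -4.14111207e-01]
head plan, jaw -1.16
```

View pics/w2.png

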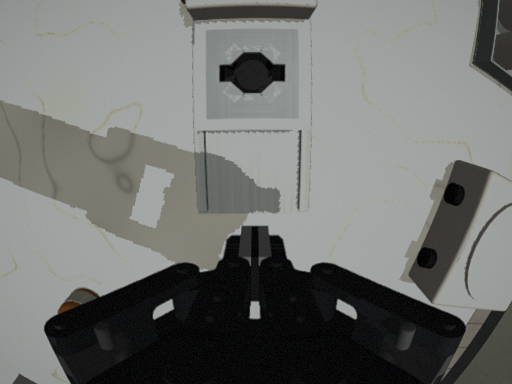

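The module now butts against the pump: its top edge at row 20 meets the pump body at rows 0–18, and the push force climbed to 23 N with no further motion. The port is at (252,73). Next is the head.

```bash
python3 - <<'E'
from h import *
plan((.550,-.339,.21),-1.16,11)
E
```

```text
[-3.3, -0.94, -0.37] [0.001, -0.0, 0.131]
[-3.4, -0.5, -0.37] [0.001, -0.0, 0.131]
[-3.43, -0.05, -0.37] [0.001, -0.0, 0.131]
[-3.41, 0.4, -0.36] [0.001, -0.0, 0.131]
[-3.33, 0.84, -0.36] [0.001, -0.0, 0.131]
[-3.19, 1.27, -0.36] [0.001, -0.0, 0.131]
[-3.0, 1.67, -0.36] [0.001, -0.0, 0.131]
[-2.76, 2.05, -0.36] [0.001, -0.0, 0.131]
[-2.47, 2.39, -0.37] [0.001, -0.0, 0.131]
[-2.14, 2.69, -0.37] [0.001, -0.0, 0.131]
[-1.77, 2.94, -0.37] [0.001, -0.0, 0.131]
```

Request:
{"api": "arm_command", "payload": {"delta_pos": [[-3.3, -0.9, -0.4], [-3.4, -0.5, -0.4], [-3.4, -0.1, -0.4], [-3.4, 0.4, -0.4], [-3.3, 0.8, -0.4]], "dr": [[0, 0, 0.131], [0, 0, 0.131], [0, 0, 0.131], [0, 0, 0.131], [0, 0, 0.131]], "fingers": [0, 0.5, 1, 1, 1]}}

```text
time: 6.45
ee_pos: [0.5453, -0.1326, 0.1806]
tcp_rot: [-0.0, 0.829, 0.56, 0.0]
wrist_force: [0.0, -0.3, 0.6]
grip_width: 0.0575
```

Request:
{"api": "arm_command", "payload": {"delta_pos": [[-3.2, 1.3, -0.4], [-3.0, 1.7, -0.4], [-2.8, 2.1, -0.4], [-2.5, 2.4, -0.4], [-2.1, 2.7, -0.4]], "dr": [[0, 0, 0.131], [0, 0, 0.131], [0, 0, 0.131], [0, 0, 0.131], [0, 0, 0.131]], "fingers": [1, 1, 1, 1, 1]}}

```text
time: 6.95
ee_pos: [0.5461, -0.3056, 0.2004]
tcp_rot: [-0.0, 0.965, 0.264, 0.0]
wrist_force: [-0.3, 1.0, 0.3]
grip_width: 0.0853
```

Request:
{"api": "arm_command", "payload": {"delta_pos": [[-1.8, 2.9, -0.4], [0, 0, 0], [0, 0, 0]], "dr": [[0, 0, 0.131], [0, 0, 0], [0, 0, 0]], "fingers": [1, 1, 1]}}

```text
time: 7.25
ee_pos: [0.5456, -0.3388, 0.2041]
tcp_rot: [-0.0, 0.979, 0.203, 0.0]
wrist_force: [-0.1, -0.1, 0.3]
grip_width: 0.0856
```

```bash
python3 - <<'E'
from h import *
o,p,R=tool();print(o['time'],p,np.arctan2(R[1,1],R[0,1]),o['joint_positions'],o['grip_width'])
im,d=get_image('wrist');np.savez('pics/w3.npz',im=im,d=d,p=p,R=R);cv2.imwrite('pics/w3.png',im[:,:,::-1])
E
```

```text
7.25 [ 0.54555248 -0.33875444  0.20407615] -1.1629509908705098 [-7.32225305e-01  2.58965493e-01  1.60742672e+00  7.99472401e-04
  1.27585448e+00  4.30493235e-01] 0.08559666434261476
```

View pics/w3.png

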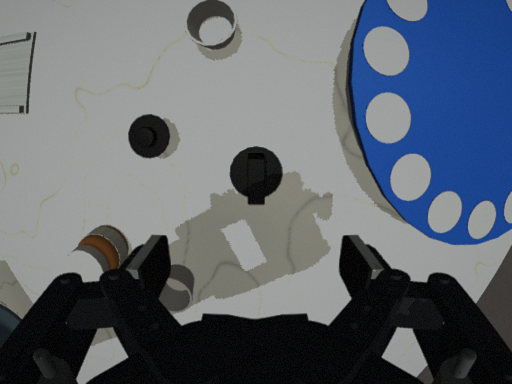

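Head at (256,172), with its wing aligned with the tool's x axis. The blank is at (149,136), and a cup partly under the gripper is at (180,285).

```bash
cat >> h.py <<'E'
def ray(uv,h,p,R):
    c=get_calibration('wrist');K=c['mtx'];T=c['T_tool_cam']
    x=(np.array(uv)-K[:2,2])/K[0,0];th=np.hypot(*x);r=np.r_[x/th*np.sin(th),np.cos(th)]
    r=R@T[:3,:3]@r;o=R@T[:3,3]+p;return o+r*(h-o[2])/r[2]
E
python3 - <<'E'
from h import *
np.set_printoptions(precision=4,suppress=True)
z=np.load('pics/w3.npz');p,R=z['p'],z['R'];P=wcloud(z['d'],p,R);v,u=np.mgrid[:384,:512];Q=(P-p)@R
win=(abs(u-256)<40)&(abs(v-172)<45)
for nm,lo,hi in(('wing',.066,.085),('collar',.028,.045)):
    s=Q[win&(P[...,2]>lo)&(P[...,2]<hi)]
    r=cv2.minAreaRect((s[:,:2]*1000).astype(np.float32));print(nm,len(s),r,np.median(P[win&(P[...,2]>lo)&(P[...,2]<hi)][:,2]))
m=(win&(z['im'].max(2)<60)&(P[...,2]>.025)).astype(np.uint8);cn=max(cv2.findContours(m,0,1)[0],key=cv2.contourArea)
q=np.array([(ray(a[0],.035,p,R)-p)@R for a in cn if a[0][1]<190])[:,:2]*1000;print('collar circle',cv2.minEnclosingCircle(q.astype(np.float32)))
# cup / others near: tool frame extents
for nm,a in(('cup',(155,205,260,315)),('blank',(125,175,110,160))):
    s=Q[a[2]:a[3],a[0]:a[1]];zz=P[a[2]:a[3],a[0]:a[1],2];s=s[(zz>.02)&(zz<.06)];print(nm,len(s),s.min(0),s.max(0))
E
```

```text
wing 812 ((3.6475868225097656, 0.7264375686645508), (15.412761688232422, 43.47268295288086), 89.68995666503906) 0.07560264498666595
collar 1422 ((4.923797607421875, 1.2658042907714844), (54.7049446105957, 52.962928771972656), 89.82117462158203) 0.03564644347364462
collar circle ((3.906454563140869, 1.0530470609664917), 27.28617286682129)
cup 740 [-0.1731 -0.1234  0.1569] [-0.12   -0.0764  0.1841]
blank 1427 [ 0.0217 -0.1374  0.155 ] [ 0.0684 -0.0899  0.1734]
```

Request:
{"api": "arm_command", "payload": {"delta_pos": [[0.4, 0.1, 3.5], [0, 0, 4.0], [0, 0, 4.0], [0, 0, 2.5], [0, 0, 1.0]], "dr": [[0, 0, 0], [0, 0, 0], [0, 0, 0], [0, 0, 0], [0, 0, 0]], "fingers": [1, 1, 1, 1, 1]}}

```text
time: 7.8
ee_pos: [0.5482, -0.3348, 0.0506]
tcp_rot: [-0.003, 0.979, 0.204, -0.002]
wrist_force: [0.3, 0.4, 0.5]
grip_width: 0.0851
```

Request:
{"api": "arm_command", "payload": {"delta_pos": [[0, 0, 0.5], [0, 0, 0], [0, 0, 0]], "dr": [[0, 0, 0], [0, 0, 0], [0, 0, 0]], "fingers": [1, 1, 1]}}

```text
time: 8.1
ee_pos: [0.5509, -0.3386, 0.0512]
tcp_rot: [0.001, 0.979, 0.203, 0.001]
wrist_force: [-0.2, 0.5, 0.6]
grip_width: 0.0853
```

Request:
{"api": "arm_command", "payload": {"delta_pos": [[-0.1, -0.1, 0.3], [0, 0, 0], [0, 0, 0], [0, 0, 0], [0, 0, 0]], "dr": [[0, 0, 0], [0, 0, 0], [0, 0, 0], [0, 0, 0], [0, 0, 0]], "fingers": [1, 1, 0, 0, 0]}}

```text
time: 8.6
ee_pos: [0.5486, -0.3375, 0.0464]
tcp_rot: [0.0, 0.979, 0.202, 0.0]
wrist_force: [-1.0, -0.8, 0.2]
grip_width: 0.044
```

Request:
{"api": "arm_command", "payload": {"delta_pos": [[0, 0, 0], [0, 0, 0], [0, 0, 0], [0, 0, 0], [0, 0, 0]], "dr": [[0, 0, 0], [0, 0, 0], [0, 0, 0], [0, 0, 0], [0, 0, 0]], "fingers": [0, 0, 0, 0, 0]}}

```text
time: 9.1
ee_pos: [0.5485, -0.3375, 0.0463]
tcp_rot: [0.0, 0.979, 0.202, 0.0]
wrist_force: [-0.1, -0.8, 0.1]
grip_width: 0.0153
```

Gripped, with the opening at 15.3 mm, which matches the wing. Next: lift, then turn +3.01 rad while moving to a look pose beside the port.

Request:
{"api": "arm_command", "payload": {"delta_pos": [[0, 0, -2.0], [0, 0, -3.5], [0, 0, -4.0], [0, 0, -4.0], [0, 0, -2.0]], "dr": [[0, 0, 0], [0, 0, 0], [0, 0, 0], [0, 0, 0], [0, 0, 0]], "fingers": [0, 0, 0, 0, 0]}}

```text
time: 9.6
ee_pos: [0.5496, -0.3383, 0.2055]
tcp_rot: [0.002, 0.979, 0.203, 0.002]
wrist_force: [0.0, -0.4, -1.8]
grip_width: 0.0153
```

```bash
python3 - <<'E'
from h import *
o,p,R=tool();print(p,o['grip_width'],o['wrist_force'])
# go via -0.05 rad increments in the +yaw sense: two halves
j0=np.arctan2(R[1,1],R[0,1]);mid=(np.array([.5756,.1487,.19])+p)/2;jm=(j0+1.8525)/2;print(j0,jm,'sum',1.8525-j0)
print('A');plan(mid,jm,11)
y=np.array([np.cos(jm),np.sin(jm),0]);zz=np.array([0,0,-1.]);G=np.stack([np.cross(y,zz),y,zz],1)
print('B');plan((.5756,.1487,.19),1.8525,11,mid,G)
E
```

```text
[ 0.5496207  -0.33829747  0.2055103 ] 0.01529315679156799 [ 0.02984874 -0.43256176 -1.769009  ]
-1.1628759007817595 0.34481204960912026 sum 3.0153759007817595
A
[0.99, -1.99, 0.06] [0.001, 0.0, -0.137]
[1.25, -1.83, 0.06] [0.001, 0.0, -0.137]
[1.49, -1.64, 0.07] [0.001, 0.0, -0.137]
[1.7, -1.43, 0.07] [0.001, 0.0, -0.137]
[1.88, -1.18, 0.07] [0.001, 0.0, -0.137]
[2.02, -0.91, 0.07] [0.001, 0.0, -0.137]
[2.13, -0.63, 0.07] [0.001, 0.0, -0.137]
[2.19, -0.33, 0.07] [0.001, 0.0, -0.137]
[2.22, -0.03, 0.07] [0.001, 0.0, -0.137]
[2.2, 0.27, 0.07] [0.001, 0.0, -0.137]
[2.14, 0.57, 0.07] [0.001, 0.0, -0.137]
B
[2.04, 0.86, 0.07] [0.0, 0.0, -0.137]
[1.91, 1.13, 0.07] [0.0, 0.0, -0.137]
[1.73, 1.38, 0.07] [0.0, 0.0, -0.137]
[1.53, 1.6, 0.07] [0.0, 0.0, -0.137]
[1.3, 1.8, 0.07] [0.0, 0.0, -0.137]
[1.04, 1.96, 0.07] [0.0, 0.0, -0.137]
[0.76, 2.08, 0.07] [0.0, 0.0, -0.137]
[0.47, 2.17, 0.07] [0.0, 0.0, -0.137]
[0.17, 2.21, 0.07] [0.0, 0.0, -0.137]
[-0.13, 2.21, 0.07] [0.0, 0.0, -0.137]
[-0.44, 2.17, 0.07] [0.0, 0.0, -0.137]
```

Request:
{"api": "arm_command", "payload": {"delta_pos": [[1.0, -2.0, 0.1], [1.2, -1.8, 0.1], [1.5, -1.6, 0.1], [1.7, -1.4, 0.1], [1.9, -1.2, 0.1]], "dr": [[0, 0, -0.137], [0, 0, -0.137], [0, 0, -0.137], [0, 0, -0.137], [0, 0, -0.137]], "fingers": [0, 0, 0, 0, 0]}}

```text
time: 10.1
ee_pos: [0.5544, -0.2261, 0.1957]
tcp_rot: [-0.001, 0.853, 0.522, -0.0]
wrist_force: [-0.1, 0.7, -2.3]
grip_width: 0.0157
```

Request:
{"api": "arm_command", "payload": {"delta_pos": [[2.0, -0.9, 0.1], [2.1, -0.6, 0.1], [2.2, -0.3, 0.1], [2.2, 0, 0.1], [2.2, 0.3, 0.1]], "dr": [[0, 0, -0.137], [0, 0, -0.137], [0, 0, -0.137], [0, 0, -0.137], [0, 0, -0.137]], "fingers": [0, 0, 0, 0, 0]}}

```text
time: 10.6
ee_pos: [0.5614, -0.1162, 0.1908]
tcp_rot: [-0.001, 0.628, 0.778, -0.0]
wrist_force: [0.2, -0.3, -0.9]
grip_width: 0.0157
```

Request:
{"api": "arm_command", "payload": {"delta_pos": [[2.1, 0.6, 0.1], [2.0, 0.9, 0.1], [1.9, 1.1, 0.1], [1.7, 1.4, 0.1], [1.5, 1.6, 0.1]], "dr": [[0, 0, -0.137], [0, 0, -0.137], [0, 0, -0.137], [0, 0, -0.137], [0, 0, -0.137]], "fingers": [0, 0, 0, 0, 0]}}

```text
time: 11.1
ee_pos: [0.5685, -0.0068, 0.1857]
tcp_rot: [-0.001, 0.33, 0.944, -0.0]
wrist_force: [-0.1, 0.6, -1.9]
grip_width: 0.0153
```

Request:
{"api": "arm_command", "payload": {"delta_pos": [[1.3, 1.8, 0.1], [1.0, 2.0, 0.1], [0.8, 2.1, 0.1], [0.5, 2.2, 0], [0.2, 2.2, 0]], "dr": [[0, 0, -0.137], [0, 0, -0.137], [0, 0, -0.137], [0, 0, -0.137], [0, 0, -0.137]], "fingers": [0, 0, 0, 0, 0]}}

```text
time: 11.6
ee_pos: [0.5742, 0.1047, 0.1827]
tcp_rot: [-0.001, -0.006, 1.0, 0.0]
wrist_force: [-0.2, -0.7, -1.7]
grip_width: 0.0151
```

Request:
{"api": "arm_command", "payload": {"delta_pos": [[-0.1, 2.2, 0], [-0.4, 2.2, 0], [0, 0, 2.0], [0, 0, 2.0], [0, 0, 1.0]], "dr": [[0, 0, -0.137], [0, 0, -0.137], [0, 0, 0], [0, 0, 0], [0, 0, 0]], "fingers": [0, 0, 0, 0, 0]}}

```text
time: 12.1
ee_pos: [0.5749, 0.1482, 0.1309]
tcp_rot: [-0.002, -0.14, 0.99, 0.0]
wrist_force: [-0.1, -0.5, -2.1]
grip_width: 0.0151
```

Request:
{"api": "arm_command", "payload": {"delta_pos": [[0, 0, 0], [0, 0, 0], [0, 0, 0]], "dr": [[0, 0, 0], [0, 0, 0], [0, 0, 0]], "fingers": [0, 0, 0]}}

```text
time: 12.4
ee_pos: [0.5772, 0.148, 0.1346]
tcp_rot: [0.001, -0.14, 0.99, -0.0]
wrist_force: [-0.4, -0.4, -2.1]
grip_width: 0.0153
```

```bash
python3 - <<'E'
from h import *
o,p,R=tool();print(o['time'],p,np.arctan2(R[1,1],R[0,1]),o['joint_positions'],o['grip_width'],R[:,2])
im,d=get_image('wrist');np.savez('pics/w4.npz',im=im,d=d,p=p,R=R);cv2.imwrite('pics/w4.png',im[:,:,::-1])
im,d=get_image('side');np.savez('pics/s4.npz',im=im,d=d)
E
```

```text
12.4 [0.57724706 0.14795659 0.13456671] 1.8507288874661634 [ 6.07979477e-02  2.34465092e-01  1.77402762e+00  4.21987406e-05
  1.13098375e+00 -1.78994930e+00] 0.015331622258553541 [ 2.10996409e-03  1.66693207e-04 -9.99997760e-01]
```

View pics/w4.png

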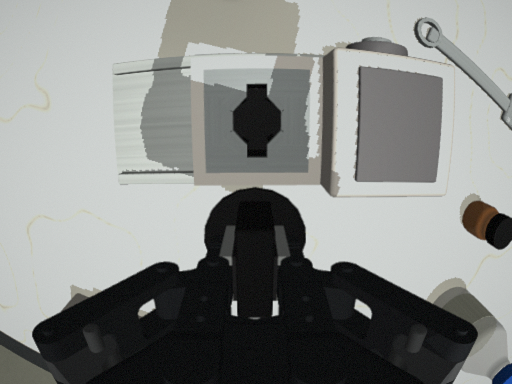

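The port is at (257,120) and the collar's arc centres on about (255,235). The module is flush with the pump: its edge is at column 322 and the pump face starts there.

```bash
cat > m.py <<'E'
from h import *
from scipy.optimize import least_squares
def meas(f,pu,cu,zc=.0163):
    z=np.load(f);p,R=z['p'],z['R'];im=z['im'].max(2);v,u=np.mgrid[:384,:512]
    def cont(win,t=45):
        m=((im<t)&win).astype(np.uint8);return max(cv2.findContours(m,0,1)[0],key=cv2.contourArea)[:,0]
    c=cont((abs(u-pu[0])<45)&(abs(v-pu[1])<50)&(v<180))
    q=np.array([(ray(a,.066,p,R)-p)@R for a in c])[:,:2]*1000
    r=cv2.minAreaRect(q.astype(np.float32));M=cv2.moments(q.astype(np.float32));
    print('port rect',r,'centroid',M['m10']/M['m00'],M['m01']/M['m00'])
    c=cont((abs(u-cu[0])<60)&(v>184)&(v<240),60);c=c[(c[:,1]<218)]
    h=p[2]-zc
    q=np.array([(ray(a,h,p,R)-p)@R for a in c])[:,:2]*1000
    s=least_squares(lambda x:np.hypot(*(q-x).T)-28,[0,0],loss='soft_l1');print('collar',len(q),s.x,np.sqrt(np.mean(s.fun**2)))
    return r,s.x
if __name__=='__main__': meas('pics/w4.npz',(257,120),(255,235))
E
python3 m.py; python3 - <<'E'
from h import *
# port estimates in world from w1 (by pump), w2, w4
z=np.load('pics/w4.npz');P=wcloud(z['d'],z['p'],z['R']);v,u=np.mgrid[:384,:512]
for nm,lo,hi in(('mod',.060,.072),('pump',.093,.107)):
    m=((P[...,2]>lo)&(P[...,2]<hi)&(v<200)&(u>150)&(u<470)).astype(np.uint8);m=cv2.morphologyEx(m,cv2.MORPH_OPEN,np.ones((3,3)))
    n,L,S,C=cv2.connectedComponentsWithStats(m);k=1+S[1:,4].argmax();print(nm,cv2.minAreaRect((P[L==k][:,:2]*1000).astype(np.float32)))
E
```

```text
port rect ((60.65843200683594, 1.8953075408935547), (31.900768280029297, 49.02030563354492), 89.49544525146484) centroid 60.63404192273335 1.8846090880015711
collar 102 [-1.19067925  0.50901007] 0.2582532611861642
mod ((518.347900390625, 133.12060546875), (90.8045883178711, 91.06697082519531), 16.339168548583984)
pump ((492.6910400390625, 218.78050231933594), (93.06868743896484, 90.44088745117188), 16.73723030090332)
```

```bash
python3 - <<'E'
from h import *
z=np.load('pics/w4.npz');p,R=z['p'],z['R'];Q=(wcloud(z['d'],p,R)-p)@R*1000;im=z['im'];v,u=np.mgrid[:384,:512]
for c in (235,256,275):
    print(c,[(r,np.round(Q[r,c],1).tolist(),int(im[r,c].max())) for r in range(186,214,2 if c==256 else 4)])
s=Q[(v>185)&(v<330)&(abs(u-255)<22)];w=s[(s[:,2]<-22)&(s[:,2]>-36)];print('wing top',len(w),cv2.minAreaRect(w[:,:2].astype(np.float32)),np.median(w[:,2]),w[:,0].max(),w[:,0].min())
c=Q[(v>184)&(v<240)&(abs(u-255)<60)];c=c[(c[:,2]>6)&(c[:,2]<22)];print('collar',len(c),c.min(0),c.max(0),np.median(c[:,2]))
E
python3 - <<'E'
import cv2,numpy as np
im=cv2.imread('pics/w4.png')[70:330,190:330];im=np.clip(im.astype(float)*2.2,0,255).astype(np.uint8);cv2.imwrite('pics/c4.png',cv2.resize(im,None,fx=2.3,fy=2.3,interpolation=cv2.INTER_CUBIC))
E
```

```text
235 [(186, [-1.8, -17.8, 133.3], 166), (190, [-5.7, -17.9, 133.4], 143), (194, [25.4, -9.4, 10.4], 22), (198, [22.8, -9.5, 11.9], 21), (202, [20.9, -9.5, 11.1], 20), (206, [18.9, -9.5, 10.5], 19), (210, [16.4, -9.6, 11.3], 24)]
256 [(186, [-2.0, 1.8, 134.1], 146), (188, [27.8, 1.3, 13.4], 22), (190, [27.5, 1.3, 10.3], 24), (192, [26.8, 1.3, 9.3], 23), (194, [25.6, 1.3, 9.6], 20), (196, [24.6, 1.3, 9.6], 23), (198, [23.1, 1.3, 10.9], 24), (200, [22.2, 1.3, 10.5], 17), (202, [21.7, 1.3, 8.4], 12), (204, [22.0, 1.3, 4.2], 3), (206, [22.0, 1.3, 1.2], 18), (208, [22.2, 1.3, -2.6], 4), (210, [22.1, 1.2, -5.2], 12), (212, [22.2, 1.2, -8.2], 15)]
275 [(186, [-2.0, 19.6, 134.4], 212), (190, [-5.7, 19.6, 133.5], 201), (194, [25.3, 11.0, 10.8], 20), (198, [23.0, 11.1, 11.3], 17), (202, [20.9, 11.1, 10.9], 20), (206, [19.1, 11.1, 10.0], 21), (210, [16.9, 11.1, 10.1], 14)]
wing top 3827 ((0.7519855499267578, 0.7024364471435547), (18.075485229492188, 44.335323333740234), 89.56170654296875) -29.308017355492694 22.96508074100939 -21.45022433277604
collar 2501 [ -0.31610108 -26.98642696   6.00241537] [28.41956889 27.92363869 15.54257174] 10.643078227675549
```

View pics/c4.png

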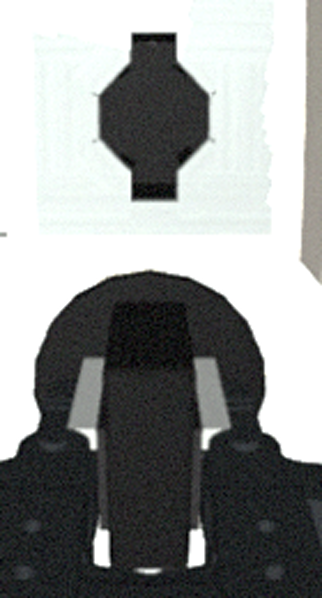

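The crop shows the slots aligned with the wing's length and the head straight in the jaws. Relative to the port the head is about 60.5 mm off in tool x and 1.3 mm in y. Next: move over the port and start down.

Request:
{"api": "arm_command", "payload": {"delta_pos": [[2.0, 0, 0], [2.0, 0.1, 0], [2.0, 0, 0], [0, 0, 0], [0, 0, 0]], "dr": [[0, 0, 0], [0, 0, 0], [0, 0, 0], [0, 0, 0], [0, 0, 0]], "fingers": [0, 0, 0, 0, 0]}}

```text
time: 13.0
ee_pos: [0.5193, 0.1324, 0.1341]
tcp_rot: [0.001, -0.14, 0.99, -0.0]
wrist_force: [0.5, 0.4, -0.9]
grip_width: 0.0149
```

Request:
{"api": "arm_command", "payload": {"delta_pos": [[0, 0, 0.8], [0, 0, 0.8], [0, 0, 0.2], [0, 0, 0], [0, 0, 0]], "dr": [[0, 0, 0], [0, 0, 0], [0, 0, 0], [0, 0, 0], [0, 0, 0]], "fingers": [0, 0, 0, 0, 0]}}

```text
time: 13.5
ee_pos: [0.5186, 0.1324, 0.1151]
tcp_rot: [-0.0, -0.14, 0.99, 0.0]
wrist_force: [0.1, -0.4, -1.5]
grip_width: 0.015
```

```bash
python3 - <<'E'
from h import *
o,p,R=tool();z=np.load('pics/w4.npz');print(o['time'],p,(p-z['p'])@z['R']*1000,np.arctan2(R[1,1],R[0,1]),R[:,2],o['wrist_force'],o['torque'])
E
```

```text
13.5 [0.51859208 0.13244863 0.11508492] [60.69675863  1.30976852 19.35539845] 1.8510012077173048 [-3.26370808e-04  1.28268010e-05 -9.99999947e-01] [ 0.09035307 -0.36200401 -1.53628241] [-0.06336588  0.03951387  0.00699983]
```

Request:
{"api": "arm_command", "payload": {"delta_pos": [[0, 0, 0.4], [0, 0, 0.4], [0, 0, 0.2], [0, 0, 0]], "dr": [[0, 0, 0], [0, 0, 0], [0, 0, 0], [0, 0, 0]], "fingers": [0, 0, 0, 0]}}

```text
time: 13.9
ee_pos: [0.5181, 0.1324, 0.1048]
tcp_rot: [-0.0, -0.14, 0.99, 0.0]
wrist_force: [-0.5, 0.6, -1.7]
grip_width: 0.0156
```

```bash
cat > s.py <<'E'
from h import *
np.set_printoptions(precision=4,suppress=True)
o,p,R=tool();print(o['time'],p,'jaw',np.arctan2(R[1,1],R[0,1]),'tilt',R[:2,2],'F',o['wrist_force'],'F tool',R.T@o['wrist_force'],'M',o['torque'],o['grip_width'])
E
python3 s.py
```

```text
13.9 [0.5181 0.1324 0.1048] jaw 1.8509834330928823 tilt [-0.0009 -0.    ] F [-0.4839  0.565  -1.7278] F tool [0.3073 0.6764 1.7283] M [-0.0168 -0.005   0.0562] 0.015601324837773616
```

Request:
{"api": "arm_command", "payload": {"delta_pos": [[0, 0, 0.3], [0, 0, 0.3], [0, 0, 0.2], [0, 0, 0]], "dr": [[0, 0, 0], [0, 0, 0], [0, 0, 0], [0, 0, 0]], "fingers": [0, 0, 0, 0]}}

```text
time: 14.3
ee_pos: [0.5182, 0.1324, 0.0968]
tcp_rot: [-0.0, -0.14, 0.99, 0.0]
wrist_force: [-0.5, 0.8, -1.8]
grip_width: 0.0154
```

Request:
{"api": "arm_command", "payload": {"delta_pos": [[0, 0, 0.3], [0, 0, 0.3], [0, 0, 0.2], [0, 0, 0]], "dr": [[0, 0, 0], [0, 0, 0], [0, 0, 0], [0, 0, 0]], "fingers": [0, 0, 0, 0]}}

```text
time: 14.7
ee_pos: [0.5188, 0.1325, 0.0896]
tcp_rot: [0.0, -0.14, 0.99, -0.0]
wrist_force: [-2.2, -0.1, 6.1]
grip_width: 0.0153
```

```bash
python3 s.py
```

```text
14.7 [0.5188 0.1325 0.0896] jaw 1.8510332236844502 tilt [0.0004 0.    ] F [-2.2083 -0.0541  6.1458] F tool [ 2.1345  0.5583 -6.1467] M [-0.0559  0.4936  0.056 ] 0.01532155702287195
```

Request:
{"api": "arm_command", "payload": {"delta_pos": [[0, 0, 0.3], [0, 0, 0.3], [0, 0, 0.1], [0, 0, 0]], "dr": [[0, 0, 0], [0, 0, 0], [0, 0, 0], [0, 0, 0]], "fingers": [0, 0, 0, 0]}}

```text
time: 15.1
ee_pos: [0.5189, 0.1325, 0.0832]
tcp_rot: [0.0, -0.14, 0.99, -0.0]
wrist_force: [-3.3, -0.4, 8.3]
grip_width: 0.0154
```

Request:
{"api": "arm_command", "payload": {"delta_pos": [[0, 0, 0.2], [0, 0, 0]], "dr": [[0, 0, 0], [0, 0, 0]], "fingers": [0, 0]}}

```text
time: 15.3
ee_pos: [0.5191, 0.1325, 0.0823]
tcp_rot: [-0.0, -0.14, 0.99, -0.0]
wrist_force: [-7.4, 0.7, 14.4]
grip_width: 0.0154
```

```bash
python3 s.py
```

```text
15.3 [0.5191 0.1325 0.0823] jaw 1.8512822652836498 tilt [-0.     -0.0002] F [-7.4255  0.7086 14.3904] F tool [  6.94     2.7337 -14.3905] M [-0.1528  1.2951 -0.0575] 0.015395322933493988
```

Request:
{"api": "arm_command", "payload": {"delta_pos": [[0.1, 0.0, 0], [0, 0, 0.05], [0, 0, 0]], "dr": [[0, 0, 0], [0, 0, 0], [0, 0, 0]], "fingers": [0, 0, 0]}}

```text
time: 15.6
ee_pos: [0.5189, 0.1324, 0.0823]
tcp_rot: [0.001, -0.14, 0.99, 0.0]
wrist_force: [-5.0, 0.9, 15.4]
grip_width: 0.0154
```

```bash
python3 s.py
```

```text
15.6 [0.5189 0.1324 0.0823] jaw 1.8511054400279903 tilt [0.0025 0.0004] F [-5.0399  0.9172 15.3612] F tool [  4.5514   2.2711 -15.3732] M [ 0.0696  1.0151 -0.0457] 0.015400934901354354
```

Request:
{"api": "arm_command", "payload": {"delta_pos": [[0.1, 0.05, 0], [0, 0, 0.05], [0, 0, 0], [0, 0, 0], [0, 0, 0]], "dr": [[0, 0, 0], [0, 0, 0.06], [0, 0, 0.12], [0, 0, 0.12], [0, 0, 0]], "fingers": [0, 0, 0, 0, 0]}}

```text
time: 16.1
ee_pos: [0.5193, 0.1323, 0.0823]
tcp_rot: [0.003, 0.011, 1.0, 0.0]
wrist_force: [-0.6, -0.2, 13.3]
grip_width: 0.0155
```

```bash
python3 s.py
```

```text
16.1 [0.5193 0.1323 0.0823] jaw 1.549091304780474 tilt [ 0.0062 -0.    ] F [-0.6312 -0.2185 13.3123] F tool [  0.544   -0.2305 -13.316 ] M [-0.1308  0.3772 -0.0787] 0.015517495241716407
```

Request:
{"api": "arm_command", "payload": {"delta_pos": [[0, 0, 0], [0, 0, 0], [0, 0, 0], [0, 0, 0], [0, 0, 0]], "dr": [[0, 0, 0.12], [0, 0, 0.12], [0, 0, 0.12], [0, 0, 0.12], [0, 0, 0]], "fingers": [0, 0, 0, 0, 0]}}

```text
time: 16.6
ee_pos: [0.5193, 0.1321, 0.0823]
tcp_rot: [0.003, 0.248, 0.969, 0.0]
wrist_force: [-1.9, -1.4, 13.9]
grip_width: 0.0155
```

```bash
python3 s.py
```

```text
16.6 [0.5193 0.1321 0.0823] jaw 1.0692981769241856 tilt [ 0.006  -0.0006] F [-1.8858 -1.4019 13.9439] F tool [  0.9025  -2.1026 -13.9542] M [-0.3016  0.4697  0.0055] 0.015472392561398866
```

Request:
{"api": "arm_command", "payload": {"delta_pos": [[0, 0, 0], [0, 0, 0], [0, 0, 0], [0, 0, 0], [0, 0, 0]], "dr": [[0, 0, 0.12], [0, 0, 0.12], [0, 0, 0.12], [0, 0, 0.12], [0, 0, 0]], "fingers": [0, 0, 0, 0, 0]}}

```text
time: 17.1
ee_pos: [0.519, 0.1319, 0.0823]
tcp_rot: [0.003, 0.471, 0.882, 0.001]
wrist_force: [-2.5, -1.9, 14.7]
grip_width: 0.0153
```

Request:
{"api": "arm_command", "payload": {"delta_pos": [[0, 0, 0], [0, 0, 0], [0, 0, 0], [0, 0, 0]], "dr": [[0, 0, 0.12], [0, 0, 0.1], [0, 0, 0.05], [0, 0, 0]], "fingers": [0, 0, 0, 0]}}

```text
time: 17.5
ee_pos: [0.5188, 0.1318, 0.0823]
tcp_rot: [0.002, 0.585, 0.811, 0.001]
wrist_force: [-2.9, -3.5, 15.8]
grip_width: 0.0156
```

```bash
python3 s.py
```

```text
17.5 [0.5188 0.1318 0.0823] jaw 0.3208871035724708 tilt [ 0.0046 -0.0013] F [-2.9259 -3.4552 15.8279] F tool [ -2.3983  -3.8041 -15.8366] M [-0.5259  0.8416  0.0525] 0.015647720723618617
```

Request:
{"api": "arm_command", "payload": {"delta_pos": [[0, 0, 0], [0, 0, 0], [0, 0, 0]], "dr": [[0, 0, 0.04], [0, 0, 0.02], [0, 0, 0]], "fingers": [0, 0, 0]}}

```text
time: 17.8
ee_pos: [0.5188, 0.1318, 0.0823]
tcp_rot: [0.002, 0.608, 0.794, 0.001]
wrist_force: [-3.8, -3.4, 15.7]
grip_width: 0.0153
```

```bash
python3 s.py
```

```text
17.8 [0.5188 0.1318 0.0823] jaw 0.2629424791195763 tilt [ 0.0044 -0.0018] F [-3.79   -3.3803 15.7208] F tool [ -2.3237  -4.4785 -15.7314] M [-0.5363  0.8378  0.5164] 0.015284942201726968
```

The torque jumped from 0.05 to 0.52 N m at the quarter turn, so the head is on the hard stop. I'll hold for a moment and check with the cameras.

Request:
{"api": "arm_command", "payload": {"delta_pos": [[0, 0, 0], [0, 0, 0], [0, 0, 0], [0, 0, 0], [0, 0, 0]], "dr": [[0, 0, 0], [0, 0, 0], [0, 0, 0], [0, 0, 0], [0, 0, 0]], "fingers": [0, 0, 0, 0, 0]}}

```text
time: 18.3
ee_pos: [0.5188, 0.1318, 0.0823]
tcp_rot: [0.002, 0.608, 0.794, 0.001]
wrist_force: [-3.6, -2.9, 16.5]
grip_width: 0.0151
```

```bash
python3 s.py; python3 - <<'E'
from h import *
t=[]
for n,(a,b,c,e) in(('scene',(205,335,110,240)),('side',(170,300,110,240))):
    im,d=get_image(n);P=cloud(n,d);np.savez(f'pics/{n}9.npz',im=im,d=d);t.append(cv2.resize(im[c:e,a:b,::-1],(390,390),interpolation=cv2.INTER_CUBIC))
    z0=np.load(f'pics/{n}0.npz')
o,p,R=tool();im,d=get_image('wrist');P=wcloud(d,p,R);v,u=np.mgrid[:384,:512];cv2.imwrite('pics/w9.png',im[:,:,::-1])
ex=np.array([.9606,.278]);ey=np.array([-.278,.9606])
for nm,lo,hi in(('mod',.060,.071),('pump',.095,.105)):
    s=P[(P[...,2]>lo)&(P[...,2]<hi)&(v<300)][:,:2]-np.array([.493,.2184])+.09*ey;s=np.c_[s@ex,s@ey]*1000;s=s[(abs(s[:,0])<52)&(s[:,1]<140)&(s[:,1]>-60)];print(nm,len(s),np.percentile(s,[1,99],axis=0) if len(s) else '')
w=cv2.resize(im[:,:,::-1],(390,292));cv2.imwrite('pics/fin.png',np.vstack([np.hstack(t),np.hstack([w,w*0])])[:600])
E
```

```text
18.3 [0.5188 0.1318 0.0823] jaw 0.26312058158116375 tilt [ 0.0044 -0.0018] F [-3.6194 -2.8631 16.4841] F tool [ -1.8701  -4.1768 -16.4948] M [-0.523   0.9017  0.4687] 0.015090779289840314
mod 10384 [[-43.96012455 -20.37118032]
 [ 45.03814283  40.93246986]]
pump 35390 [[-44.31454308  11.18875695]
 [ 44.37691906 114.56566582]]
```

View pics/fin.png

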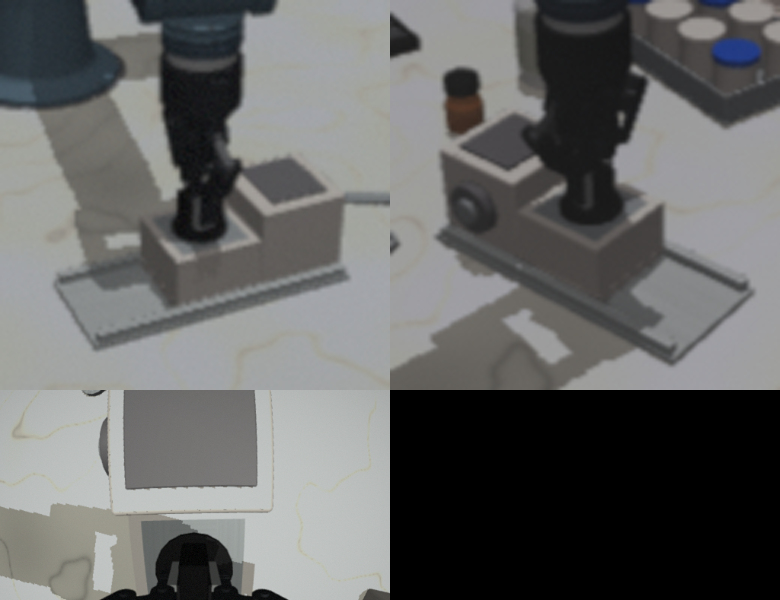

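```bash
python3 - <<'E'
from h import *
ex=np.array([.9606,.278]);ey=np.array([-.278,.9606])
for f in('scene0','side0','scene9','side9'):
    z=np.load(f'pics/{f}.npz');P=cloud(f[:-1],z['d'])
    s=P[...,:2]-np.array([.493,.2184])+.09*ey;x=s@ex*1000;y=s@ey*1000;h=P[...,2]*1000
    top=(h>62)&(h<70)&(abs(x)<40)&(y<-28);e=np.percentile(y[top],2) if top.any() else 0
    endf=(h>20)&(h<58)&(abs(x)<38)&(y<-25)&(y>-110)
    pt=(h>94)&(h<104)&(abs(x)<38)&(y>30)&(y<140);print(f,'mod top -y edge',e,top.sum(),'end face',np.median(y[endf]) if endf.any() else 0,endf.sum(),'pump top y',np.percentile(y[pt],[2,98]))
# bystanders: scene change outside dock/arm/head start
for n in('scene','side'):
    a,b=[np.load(f'pics/{n}{k}.npz')['im'].astype(int) for k in(0,9)]
    m=(abs(a-b).max(2)>60).astype(np.uint8);m=cv2.morphologyEx(m,cv2.MORPH_OPEN,np.ones((3,3)));N,L,S,C=cv2.connectedComponentsWithStats(m);print(n,[s.tolist() for s in S[1:] if s[4]>15])
E
```

```text
scene0 mod top -y edge -85.73562339008485 252 end face -84.80218325545925 139 pump top y [ 46.83892557 130.40662512]
side0 mod top -y edge -86.15040206094012 386 end face -85.25577114323966 262 pump top y [ 44.1506499  130.68511745]
scene9 mod top -y edge -46.246469571081064 104 end face -45.64371413925606 113 pump top y [ 46.26563413 130.54824024]
side9 mod top -y edge -47.50729038080877 166 end face -45.79536784759752 226 pump top y [ 44.8412165  131.33242917]
scene [[275, 0, 15, 27, 354], [349, 0, 14, 7, 67], [398, 5, 27, 26, 495], [256, 9, 4, 35, 122], [372, 9, 16, 8, 99], [393, 37, 24, 7, 138], [377, 49, 47, 26, 623], [255, 62, 23, 20, 375], [235, 69, 16, 22, 158], [247, 94, 52, 36, 1058], [257, 130, 29, 61, 1192], [256, 187, 8, 7, 33], [285, 187, 5, 5, 20], [97, 199, 20, 30, 374], [245, 205, 7, 9, 49]]
side [[16, 0, 32, 30, 466], [42, 0, 91, 25, 1621], [193, 71, 70, 47, 1819], [220, 121, 36, 64, 1177], [0, 145, 7, 14, 69], [26, 162, 58, 91, 2239], [249, 180, 6, 5, 22], [264, 185, 9, 11, 72], [252, 197, 19, 15, 177], [368, 280, 31, 47, 1003]]
```

```bash
python3 s.py; python3 -c "
from bench import workorder; print(workorder.sign_off())"
```

```text
18.45 [0.5188 0.1318 0.0823] jaw 0.26313668118854017 tilt [ 0.0044 -0.0018] F [-2.4066 -3.1765 15.9162] F tool [ -2.4868  -3.089  -15.9211] M [-0.4651  0.8705  0.4775] 0.01577135046204725
the job is handed in; nothing more can be done
None
```

The job is done and handed in at 18.5 s on the robot's clock, with the head still gripped, turned and pressed down. The sign-off reports no verdict.

- **Module:** I pushed it about 39 mm along the rails, until the force rose to 23 N with no further motion. In the last pictures its end face is about 39.3 mm from where it began, against an expected 39.0 mm. It reads 0.7 mm short of flush, which is within camera error, and no gap to the pump shows.
- **Head:** I gripped it by the wing and brought it over with its lugs in line with the slots. It went in without snagging, met the plunger where expected and came home with the tool at 82.3 mm, the height I had worked out.
- **Twist:** I turned it a quarter turn clockwise. The torque rose from 0.05 to about 0.5 N m at the stop. The tool reads about 0.02 rad past the nominal quarter turn, which could be play or error in the measured dock angle.
- **Last state:** The wrist reads about 16 N upward, more than the plunger's 10 N, so the collar is seated on the rim. The grip opening is 15.8 mm on the 16 mm wing, and pose and forces held steady for 0.65 s before hand-in.
- **Bystanders:** Comparing first and last pictures, the only changes are the arm, its shadow, the dock area and the spot the head left.
- **Disagreement:** My estimates of how far the head sat off-centre in the jaws differed by up to 1.8 mm. A sideways force of 7 N showed on seating, and I eased it by shifting 2 mm before the twist.

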